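Put the microscope objectives away in their storage tray

ROBOT

A 6-joint arm with a two-finger parallel gripper is mounted at the origin on the work surface. World frame = base frame: x ahead of the robot, y to its left, z up, the work surface at z = 0. Lengths are in m, angles in rad, forces in N, time in s.
With the tool pointing down it reaches from about 0.25 to 0.725 m from the base axis. Payload 4 kg.
Tool frame: the origin (TCP) lies midway between the tips of the shut fingers; the grasp point (between the pads) lies 19 mm behind it (bot.grasp_offset is the distance from the TCP to the grasp point, in m); z points along the fingers, y is the direction in which the jaws open and shut (so a half turn about z gives the same grasp; the last joint's range is limited). The gripper opens to 85 mm and grips with 20 to 120 N. Pads are 22 mm wide; open, the fingers measure 114 mm over their backs; the gripper's body (76 mm by 85 mm) begins 54 mm behind the grasp point. The pads swing forward as they close: fully open they stand 13 mm farther back than shut.
Start: joints at [1.23, 0.241, 0.005, 1.335, 0, 1.571], TCP at [0.167, 0.471, 0.231] pointing down, gripper open.
Joint ranges: [-2.72, 2.72], [-1.05, 1.87], [-1.09, 1.28], [-1.99, 2.15], [-1.42, 1.44], [-3.14, 3.14]. Speed limits (rad/s): [2.79, 2.79, 3.14, 3.14, 3.14, 3.14].

INTERFACE

Orientations are given as a unit quaternion [x, y, z, w].
In Python, from workcell import sensors, optics, bot gives the robot as it stands.
- The arm moves only by the tool apply_moves, never from a script. Its argument "plan" is one flat list of numbers, 6 for each row, row after row: the shift along the tool's x, y, z in m, then the turn, a rotation vector about the tool's x, y, z in rad. In form: [tx, ty, tz, ax, ay, az, tx, ty, tz, ax, ay, az, ...]. A call has 1 to 12 rows; each row is the pose to reach, as a shift and turn from the pose commanded when the call began, along the tool's axes at that moment; what a row does not reach only later rows make up. A row lasts 1/12 s, in which the tool goes at most 41.7 mm and 7.16 degrees, less where a joint would pass 70% of its speed; a pose out of reach is approached as far as the arm can. A call with a gripper value outside its range is refused whole. "grip" is the finger opening in m, from 0 to 0.0854, set as the call begins (left out, the last holds). The fingers move at their own pace and stop on an object; the grip force is fixed at half the most. Time passes only in rows, so rows that repeat a pose let the fingers close. It gives the time, the measured TCP pose, the force and the opening at its end, in the units of the state.
- sensors.get_obs(): the state, without advancing time (a new reading comes with each control period).
- optics.camera(name): name is "side" or "top"; returns a dict with "pixels" (400x640x3 uint8, red, green, blue), "fx", "fy", "cx", "cy" (pixels), "k1" (the pictures are not rectified: a ray, as slopes to the right and down, at radius r is drawn at 1 + k1 r^2 times it, then the intrinsics apply), "pose" (4x4, takes a point from camera to world coordinates). Camera axes: x right, y up, looking along -z (the intrinsics and any distortion apply to the point x, -y, -z); pixel columns grow to the right and rows downward; lengths in m; the calibration is good to about 2 mm. A picture is of the moment at which its call begins. There is no depth.
- bot.job_done(): hands the job in, once; it reports no verdict.
The state is a dict: "clock": time; "joint_pos": joint angles; "joint_vel": joint speeds; "tau": joint torques, N m; "eef_pos": TCP position; "tool_rot": TCP orientation; "ft_force": force on the tool from outside, world axes, zero at the start; "ft_torque": the same for the moment, N m; "grip_width": finger opening in m.
Only numpy, scipy, OpenCV 4.12 (cv2) and the standard library are available. Lean on these libraries where they do the work, as an engineer would, in place of code of your own. Each camera call takes 0.05 s, during which the arm holds its last target.

TASK

The microscope has been stripped for cleaning: put its three objectives away in the grey storage tray, each standing upright, nose up, on the floor of the cup made for its size (widest in the largest cup, slimmest in the smallest). They are delicate glass, so set them down, do not drop or knock them. The two eyepieces and the camera adapter look similar but go back on the microscope next: leave them standing where they are.

Things in the scene. Friction and masses are not known exactly. Their poses are not given: they have to be found in the camera images.
- objective_wide: Widest and shortest microscope objective, bare metal, standing nose up: 44 mm tall; brass thread foot 44 mm across from 0 to 6 mm, cylindrical barrel 54 mm across from 6 to 36 mm above its underside (dark grip ring at 9 to 17), then a steel nose stepping in to 40 mm across with a 30 mm lens. About 200 g. Loose, stands upright on the bench. Origin: centre of its underside; z up along its axis.
- objective_medium: Middle-sized microscope objective, bare metal, standing nose up: 54 mm tall; brass thread foot 32 mm across from 0 to 6 mm, cylindrical barrel 38 mm across from 6 to 38 mm above its underside (dark grip ring at 9 to 17), then a steel nose stepping in to 18 mm across with a 10 mm lens. About 140 g. Loose, stands upright on the bench. Origin: centre of its underside; z up along its axis.
- objective_slim: Slimmest and tallest microscope objective, bare metal, standing nose up: 66 mm tall; brass thread foot 22 mm across from 0 to 6 mm, cylindrical barrel 26 mm across from 6 to 46 mm above its underside (dark grip ring at 9 to 17), then a steel nose stepping in to a 9 mm tip with a tiny lens. About 110 g. Loose, stands upright on the bench. Origin: centre of its underside; z up along its axis.
- eyepiece_a: Eyepiece, to be left alone: bare metal tube 30 mm across and 26 mm high below, wider black head 40 mm across with a rubber eyecup and a large 27 mm lens above; 48 mm tall, wider at the top than at the bottom. Loose, stands upright on the bench. Origin: centre of its underside; z up along its axis.
- eyepiece_b: Second eyepiece, the same as the first, to be left alone. Loose, stands upright on the bench. Origin: centre of its underside; z up along its axis. An unlisted small oil bottle (27 mm across, 62 mm tall) and capped sample pot (40 mm across, 52 mm tall) also stand among the loose parts; all are at least 28 mm apart.
- camera_adapter: Camera adapter, to be left alone: bare metal tube 36 mm across with an open, dark bore at the top and no nose or lens, on a ribbed metal flange 46 mm across and 10 mm high; 40 mm tall. Loose, stands upright on the bench. Origin: centre of its underside; z up along its axis.
- tray: Shallow open grey plastic storage tray, fixed to the bench, 112 mm (its x) by 280 mm (its y, the long way), walls 4 mm thick and 16 mm high, floor 4 mm thick; the three cups stand in it in a row along its y. Origin: centre of its underside, on the bench; z up. Other clutter within reach is at most 80 mm high.
- cup_wide: Largest of the three black round cups fixed in the grey storage tray: inside 74 mm across, outside 80 mm, 12 mm high, grey-lined floor 4 mm above its underside. It is for the widest objective. Origin: centre of the cup's underside, 4 mm above the bench; z up. Cups stand about 85 mm apart in a row along the tray's length, in any order.
- cup_medium: Middle-sized one of the three black round cups fixed in the grey storage tray: inside 58 mm across, outside 64 mm, 12 mm high, grey-lined floor 4 mm above its underside. It is for the middle-sized objective. Origin: centre of the cup's underside, 4 mm above the bench; z up. Cups stand about 85 mm apart in a row along the tray's length, in any order.
- cup_slim: Smallest of the three black round cups fixed in the grey storage tray: inside 46 mm across, outside 52 mm, 12 mm high, grey-lined floor 4 mm above its underside. It is for the slimmest objective. Origin: centre of the cup's underside, 4 mm above the bench; z up. Cups stand about 85 mm apart in a row along the tray's length, in any order.

How it is judged:
At the end, for the whole second after the job is handed in: Each objective in its own cup: 13 mm from the cup's centre at most, underside 1 to 7 mm above the cup's underside, tilt under 0.1 rad, under 0.02 m/s, released; eyepieces and adapter within 20 mm of their starts, tilt under 0.1 rad, under 0.02 m/s (horizontal distance between objective_wide and cup_wide below 0.013 m and z of objective_wide in the frame of cup_wide between 0.001 and 0.007 m and angle between each of objective_wide, objective_medium, objective_slim, eyepiece_a, eyepiece_b, camera_adapter's own z axis and vertical below 0.1 rad and linear speed of each of objective_wide, objective_medium, objective_slim, eyepiece_a, eyepiece_b, camera_adapter below 0.02 m/s and horizontal distance between objective_medium and cup_medium below 0.013 m and z of objective_medium in the frame of cup_medium between 0.001 and 0.007 m and horizontal distance between objective_slim and cup_slim below 0.013 m and z of objective_slim in the frame of cup_slim between 0.001 and 0.007 m and distance of each of eyepiece_a, eyepiece_b, camera_adapter from where it was at the start of the episode below 0.02 m); the robot touches nothing.
It fails at once if the wide objective is dropped, thrown or knocked over (faster than 0.5 m/s with no finger on it, as after a fall of 13 mm) (linear speed of objective_wide above 0.5 m/s and contact force between objective_wide and the fingers below 0.05 N).
It fails at once if the medium objective is dropped, thrown or knocked over (faster than 0.5 m/s with no finger on it, as after a fall of 13 mm) (linear speed of objective_medium above 0.5 m/s and contact force between objective_medium and the fingers below 0.05 N).
It fails at once if the slim objective is dropped, thrown or knocked over (faster than 0.5 m/s with no finger on it, as after a fall of 13 mm) (linear speed of objective_slim above 0.5 m/s and contact force between objective_slim and the fingers below 0.05 N).
It fails at once if an eyepiece or the camera adapter is knocked over or carried off (leans over 0.5 rad or is more than 50 mm from its starting place) (angle between any of eyepiece_a, eyepiece_b, camera_adapter's own z axis and vertical above 0.5 rad or distance of any of eyepiece_a, eyepiece_b, camera_adapter from where it was at the start of the episode above 0.05 m).
It also fails if it takes over 96 s, if anything falls off the work surface, if the arm or the gripper's body presses on something with over 40 N, if the wrist force passes 120 N, or if a joint passes its speed limit or range.

## Working session

There is one attempt and no reset: what is moved stays moved. The work goes in short steps, Python scripts to look and compute and a tool call to move; the robot and the scene stay as the last step left them, time stands still between calls to the robot, and variables do not carry over. Pictures are saved under pics/ and viewed, and the job is handed in when it is done.

Besides the shell and the picture viewer there is one more tool, called after "Request:" as name(argument=value, ...), one argument or row to a line, values as JSON. apply_moves: Moves the arm, as the interface text tells. Its arguments: {"type":"object","properties":{"plan":{"type":"array","items":{"type":"number"}},"grip":{"type":"number"}},"required":["plan"]}

```bash
mkdir -p pics; ls; cat > h.py <<'E'
import numpy as np, cv2
from workcell import sensors, optics, bot
def snap(name,fn=None):
    c=optics.camera(name)
    if fn: cv2.imwrite(fn,cv2.cvtColor(c["pixels"],cv2.COLOR_RGB2BGR))
    return c
E
python3 - <<'E'
from h import *
import pickle
for n in("top","side"):
    c=snap(n,f"pics/{n}0.png"); pickle.dump(c,open(n+"0.pkl","wb"))
    print({k:v for k,v in c.items() if k!="pixels"})
print(sensors.get_obs(), bot.grasp_offset)
E
```

```text
pics
{'fx': 500.77615449370495, 'fy': 500.77615449370495, 'cx': 310.7447341753544, 'cy': 198.85175854286757, 'k1': -0.025967382926394195, 'pose': array([[-0.00650821,  0.98659442, -0.16306165,  0.35575383],
       [-0.99991383, -0.00456158,  0.01230958,  0.01480645],
       [ 0.01140075,  0.16312771,  0.98653909,  1.27943299],
       [ 0.        ,  0.        ,  0.        ,  1.        ]])}
{'fx': 509.3754460027587, 'fy': 509.3754460027587, 'cx': 316.0097233881289, 'cy': 210.22993444362714, 'k1': -0.09697883592389105, 'pose': array([[ 0.8007267 ,  0.43058971, -0.41644838,  0.12291853],
       [-0.5990282 ,  0.57719367, -0.5549889 , -0.60031709],
       [ 0.00139886,  0.69385876,  0.72010976,  0.85503575],
       [ 0.        ,  0.        ,  0.        ,  1.        ]])}
{'clock': 0.1, 'joint_pos': array([ 1.23000817e+00,  2.41300603e-01,  3.85243499e-03,  1.33518957e+00,
       -2.66338934e-05,  1.57082988e+00]), 'joint_vel': array([-0.00047184, -0.00016107,  0.00248935,  0.00184007,  0.00133407,
        0.00094284]), 'tau': array([-3.31285200e-04, -3.73138547e+01,  2.53010148e+01,  1.08511603e-02,
       -1.64476160e-05, -6.91050150e-07]), 'eef_pos': array([0.16693402, 0.47071119, 0.23051798]), 'tool_rot': array([ 1.69587181e-01,  9.85514759e-01, -9.09634153e-04, -1.42985659e-04]), 'ft_force': array([0.54036169, 0.32792275, 0.63082189]), 'ft_torque': array([0.04556478, 0.08334203, 0.03994811]), 'grip_width': 0.08543555206292727} 0.0187
```

View pics/top0.png

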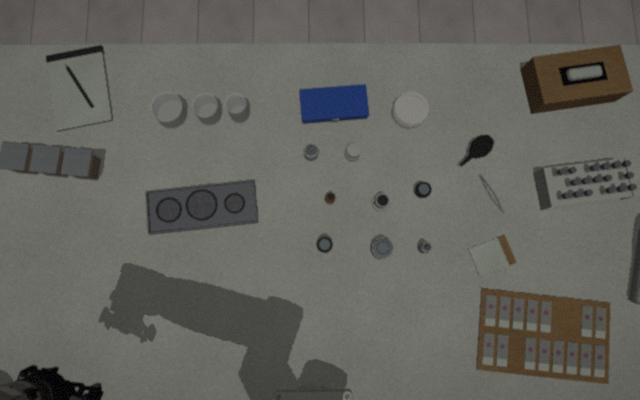

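View pics/side0.png

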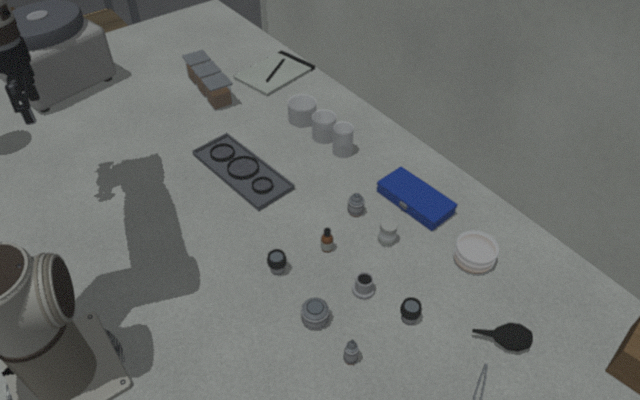

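```bash
python3 - <<'E'
import pickle,cv2,numpy as np
t=pickle.load(open("top0.pkl","rb"))["pixels"][:,:,::-1]; s=pickle.load(open("side0.pkl","rb"))["pixels"][:,:,::-1]
cl=lambda a:cv2.convertScaleAbs(a,alpha=1.6)
cv2.imwrite("pics/t1.png",cl(cv2.resize(t[130:270,295:445],None,fx=4,fy=4,interpolation=cv2.INTER_CUBIC)))
cv2.imwrite("pics/t2.png",cl(cv2.resize(t[170:245,135:270],None,fx=5,fy=5,interpolation=cv2.INTER_CUBIC)))
cv2.imwrite("pics/s1.png",cl(cv2.resize(s[180:370,255:435],None,fx=3.1,fy=3.1,interpolation=cv2.INTER_CUBIC)))
E
```

```text
(no output)
```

View pics/t1.png

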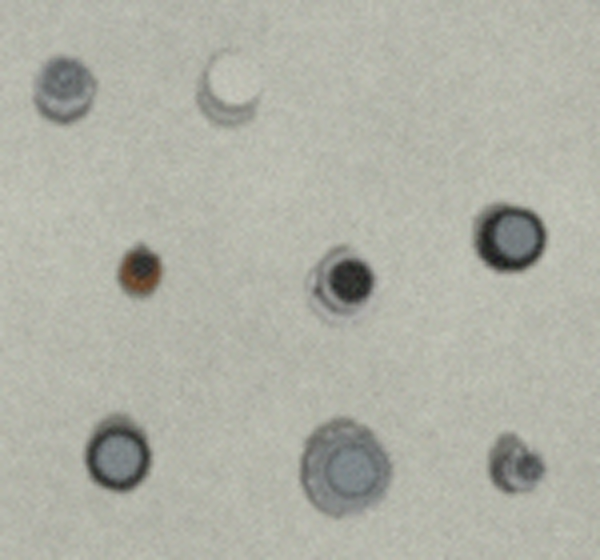

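View pics/t2.png

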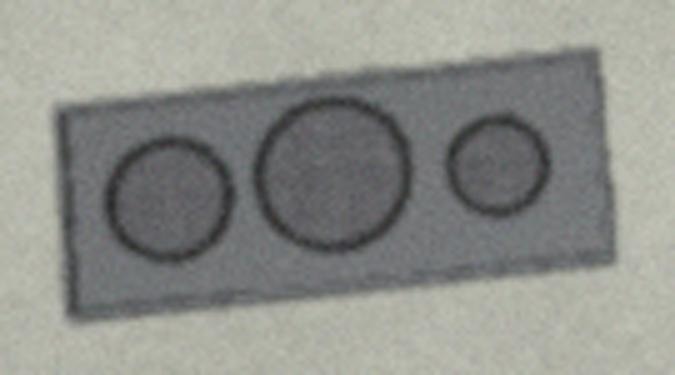

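View pics/s1.png

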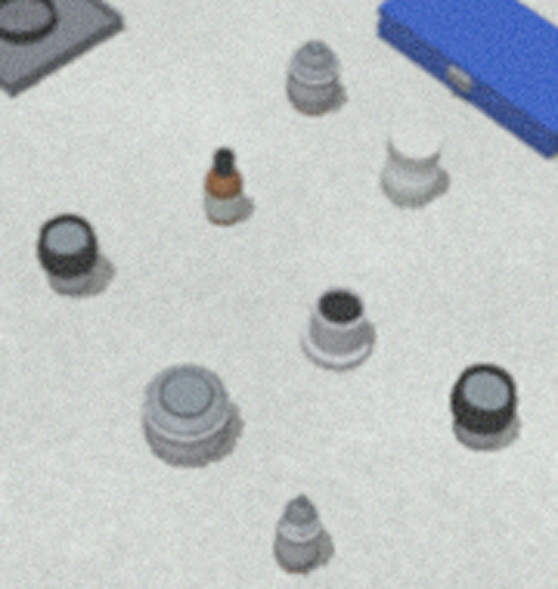

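```bash
cat >> h.py <<'E'
def ray(c,u,v):
    K=np.array([[c["fx"],0,c["cx"]],[0,c["fy"],c["cy"]],[0,0,1]])
    # drawn = ideal*(1+k1 r^2)
    x,y=cv2.undistortPoints(np.array([[[u,v]]],float),K,np.array([c["k1"],0,0,0,0]))[0,0]
    P=c["pose"]; return P[:3,3],P[:3,:3]@np.array([x,-y,-1.])
def plane(c,u,v,z):
    o,d=ray(c,u,v); return o+d*(z-o[2])/d[2]
def proj(c,p):
    P=c["pose"]; q=P[:3,:3].T@(np.array(p)-P[:3,3]); x,y=q[0]/-q[2],-q[1]/-q[2]; f=1+c["k1"]*(x*x+y*y)
    return c["fx"]*x*f+c["cx"],c["fy"]*y*f+c["cy"]
def tri(a,ua,b,ub):
    A=np.zeros((3,3));B=np.zeros(3)
    for c,u in((a,ua),(b,ub)):
        o,d=ray(c,*u); d/=np.linalg.norm(d); M=np.eye(3)-np.outer(d,d); A+=M;B+=M@o
    return np.linalg.solve(A,B)
E
python3 - <<'E'
from h import *
import pickle
np.set_printoptions(precision=4,suppress=True)
t=pickle.load(open("top0.pkl","rb"));s=pickle.load(open("side0.pkl","rb"))
T=lambda x,y:(295+(x+.5)/4-.5,130+(y+.5)/4-.5); S=lambda x,y:(255+x/3.1-.35,180+y/3.1-.35)
for n,a,b,z in [("wide",(357,470),(187,394),.044),("med",(65,76),(315,48),.054),("slim",(531,466),(302,500),.066),
 ("eyA",(119,457),(69,237),.048),("eyB",(516,237),(488,388),.048),("adap",(352,281),(341,305),.040),("pot",(236,79),(415,142),.052),("bottle",(145,264),(225,155),.062)]:
    print(n,plane(t,*T(*a),z),plane(s,*S(*b),z),tri(t,T(*a),s,S(*b)))
# cups: dark rings
g=cv2.cvtColor(t["pixels"],cv2.COLOR_RGB2GRAY)
C=lambda x,y:(135+(x+.5)/5-.5,170+(y+.5)/5-.5)
for n,a in [("cm",(170,200)),("cw",(333,174)),("cs",(498,165))]: print(n,plane(t,*C(*a),.016))
for a in[(58,105),(598,50),(614,262),(72,320)]: print(plane(t,*C(*a),.016)) 
# side rings by mask
gs=cv2.cvtColor(s["pixels"],cv2.COLOR_RGB2GRAY)
for nm,c,gg,box in(("t",t,g,(140,175,262,240)),("s",s,gs,(190,130,300,215))):
    x0,y0,x1,y1=box; r=gg[y0:y1,x0:x1]; print(nm,np.percentile(r,[2,10,30,50]))
    m=(r<np.percentile(r,50)-0).astype(np.uint8)
    big=cv2.resize(r,None,fx=4,fy=4,interpolation=cv2.INTER_CUBIC)
    m=(big<np.percentile(r,30)*.72).astype(np.uint8)
    cs,_=cv2.findContours(m,cv2.RETR_EXTERNAL,cv2.CHAIN_APPROX_NONE)
    for k in cs:
        if len(k)>120 and cv2.contourArea(cv2.convexHull(k))>2000:
            e=cv2.fitEllipse(k); u=x0+(e[0][0]+.5)/4-.5; v=y0+(e[0][1]+.5)/4-.5
            print(nm,np.array(e[1])/4,(u,v),plane(c,u,v,.016))
E
```

```text
wide [ 0.4384 -0.1803  0.044 ] [ 0.4398 -0.1753  0.044 ] [ 0.4376 -0.179   0.0508]
med [ 0.6867 -0.0016  0.054 ] [0.687  0.0007 0.054 ] [ 0.6856 -0.0014  0.0566]
slim [ 0.4386 -0.2829  0.066 ] [ 0.4408 -0.2817  0.066 ] [ 0.439  -0.2825  0.0687]
eyA [ 0.447  -0.0333  0.048 ] [ 0.4488 -0.0343  0.048 ] [ 0.4479 -0.0338  0.0477]
eyB [ 0.5834 -0.2842  0.048 ] [ 0.5865 -0.2837  0.048 ] [ 0.5839 -0.2842  0.0505]
adap [ 0.5572 -0.1813  0.04  ] [ 0.5599 -0.1784  0.04  ] [ 0.5568 -0.1808  0.0449]
pot [ 0.685  -0.1098  0.052 ] [ 0.6843 -0.11    0.052 ] [ 0.6849 -0.1097  0.0514]
bottle [ 0.5648 -0.0501  0.062 ] [ 0.5666 -0.0482  0.062 ] [ 0.5646 -0.0501  0.065 ]
cm [0.5385 0.3611 0.016 ]
cw [0.5515 0.2784 0.016 ]
cs [0.5558 0.1944 0.016 ]
[0.588  0.4205 0.016 ]
[0.6154 0.1441 0.016 ]
[0.5057 0.1347 0.016 ]
[0.4775 0.4082 0.016 ]
t [39. 57. 67. 74.]
t [24.4686 25.7416] (168.45392417907715, 209.46564102172852) [0.5389 0.3614 0.016 ]
t [19.6937 20.2286] (234.11499786376953, 202.67896461486816) [0.5556 0.1946 0.016 ]
t [30.5054 31.6242] (201.17111587524414, 204.41926956176758) [0.5515 0.2785 0.016 ]
s [ 38.  63.  82. 128.]
s [ 2.7149 45.9679] (273.8112335205078, 198.9072723388672) [0.5511 0.1348 0.016 ]
s [17.4942 21.8554] (262.03726959228516, 185.0020294189453) [0.5546 0.1914 0.016 ]
s [26.2291 54.7131] (235.71391677856445, 162.18468475341797) [0.5466 0.3024 0.016 ]
```

Request:
apply_moves(
  plan=[-0.24, -0.26, 0.02, 0, 0, 1.2304, -0.24, -0.26, 0.02, 0, 0, 1.2304, -0.24, -0.26, 0.02, 0, 0, 1.2304, -0.24, -0.26, 0.02, 0, 0, 1.2304, -0.24, -0.26, 0.02, 0, 0, 1.2304, -0.24, -0.26, 0.02, 0, 0, 1.2304, -0.24, -0.26, 0.02, 0, 0, 1.2304, -0.24, -0.26, 0.02, 0, 0, 1.2304, -0.24, -0.26, 0.02, 0, 0, 1.2304, -0.24, -0.26, 0.02, 0, 0, 1.2304, -0.24, -0.26, 0.02, 0, 0, 1.2304, -0.24, -0.26, 0.02, 0, 0, 1.2304],
  grip=0.0854,
)

```text
clock: 1.1
eef_pos: [0.3063, 0.1457, 0.2111]
tool_rot: [0.707, 0.708, -0.0, -0.0]
ft_force: [-0.3, 0.1, -0.1]
grip_width: 0.0854
```

Request:
apply_moves(
  plan=[-0.3247, 0.1327, 0.061, 0, 0, 0, -0.3247, 0.1327, 0.061, 0, 0, 0, -0.3247, 0.1327, 0.061, 0, 0, 0, -0.3247, 0.1327, 0.061, 0, 0, 0, -0.3247, 0.1327, 0.061, 0, 0, 0, -0.3247, 0.1327, 0.061, 0, 0, 0, -0.3247, 0.1327, 0.061, 0, 0, 0, -0.3247, 0.1327, 0.061, 0, 0, 0, -0.3247, 0.1327, 0.061, 0, 0, 0, -0.3247, 0.1327, 0.061, 0, 0, 0, -0.3247, 0.1327, 0.061, 0, 0, 0],
)

```text
clock: 2.02
eef_pos: [0.4391, -0.1786, 0.1494]
tool_rot: [0.707, 0.708, -0.0, -0.001]
ft_force: [-0.4, 0.9, 0.4]
grip_width: 0.0854
```

```bash
python3 - <<'E'
from h import *
c=snap("side"); print(sensors.get_obs()["eef_pos"],sensors.get_obs()["tool_rot"])
i=c["pixels"][150:370,235:435,::-1]
cv2.imwrite("pics/a1.png",cv2.resize(cv2.convertScaleAbs(i,alpha=1.6),None,fx=2.7,fy=2.7))
E
```

```text
[ 0.43879265 -0.17772575  0.14968145] [ 7.06358151e-01  7.07853814e-01 -1.84411283e-04 -1.05216484e-03]
```

View pics/a1.png

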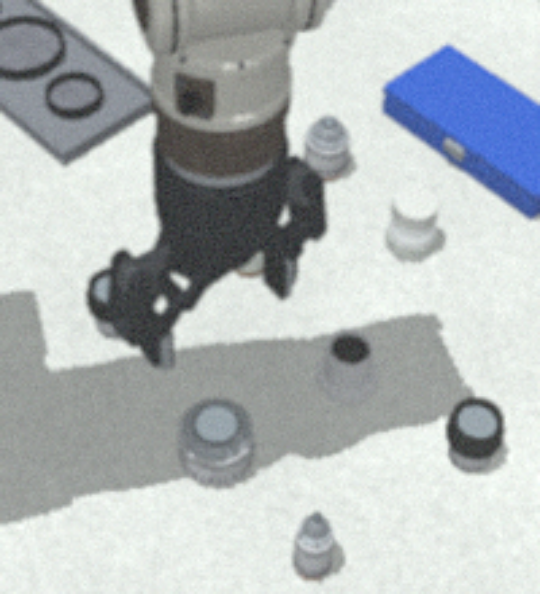

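Request:
apply_moves(
  plan=[0, 0, 0.03, 0, 0, 0, 0, 0, 0.06, 0, 0, 0, 0, 0, 0.085, 0, 0, 0, 0, 0, 0.11, 0, 0, 0, 0, 0, 0.125, 0, 0, 0, 0, 0, 0.135, 0, 0, 0, 0, 0, 0.143, 0, 0, 0, 0, 0, 0.143, 0, 0, 0],
)

```text
clock: 2.73
eef_pos: [0.4379, -0.1768, 0.0063]
tool_rot: [0.706, 0.708, -0.0, -0.001]
ft_force: [0.7, 0.9, -1.3]
grip_width: 0.0857
```

```bash
python3 - <<'E'
from h import *
c=snap("side"); o=sensors.get_obs(); print(o["eef_pos"],o["ft_force"])
i=c["pixels"][200:370,235:435,::-1]
cv2.imwrite("pics/a2.png",cv2.resize(cv2.convertScaleAbs(i,alpha=1.6),None,fx=3.5,fy=3.5))
E
```

```text
[ 0.43859384 -0.17731745  0.00718207] [ 0.38024761 -0.79491121  0.93729049]
```

View pics/a2.png

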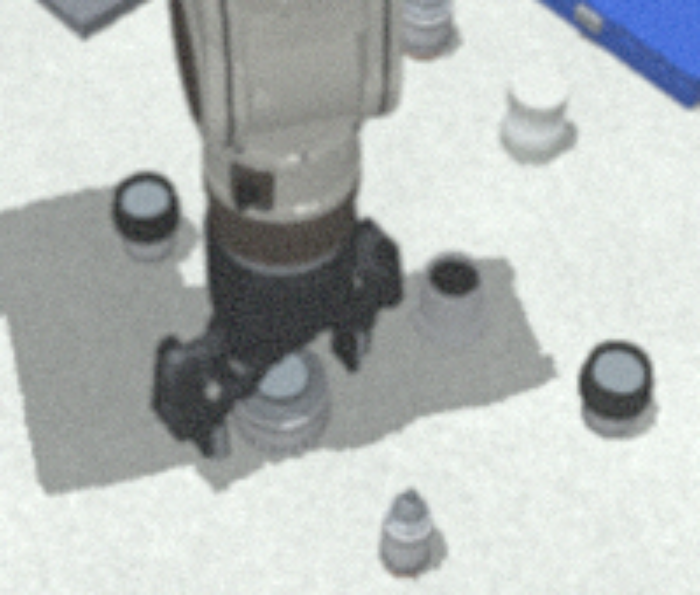

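Request:
apply_moves(
  plan=[0, 0, 0, 0, 0, 0, 0, 0, 0, 0, 0, 0, 0, 0, 0, 0, 0, 0, 0, 0, 0, 0, 0, 0, 0, 0, 0, 0, 0, 0, 0, 0, 0, 0, 0, 0, 0, 0, 0, 0, 0, 0, 0, 0, 0, 0, 0, 0],
  grip=0.03,
)

```text
clock: 3.45
eef_pos: [0.4399, -0.179, 0.0087]
tool_rot: [0.707, 0.707, 0.001, 0.001]
ft_force: [-0.8, 1.6, 5.6]
grip_width: 0.0525
```

Request:
apply_moves(
  plan=[0, 0, -0.002, 0, 0, 0, 0, 0, -0.006, 0, 0, 0, 0, 0, -0.012, 0, 0, 0, 0, 0, -0.02, 0, 0, 0, 0, 0, -0.02, 0, 0, 0],
)

```text
clock: 3.87
eef_pos: [0.4401, -0.1793, 0.029]
tool_rot: [0.707, 0.707, 0.001, 0.001]
ft_force: [0.2, 0.5, -1.5]
grip_width: 0.0523
```

```bash
python3 - <<'E'
from h import *
c=snap("side"); o=sensors.get_obs(); print(o["eef_pos"],o["ft_force"],o["grip_width"])
i=c["pixels"][200:370,235:435,::-1]
cv2.imwrite("pics/a3.png",cv2.resize(cv2.convertScaleAbs(i,alpha=1.6),None,fx=3.5,fy=3.5))
E
```

```text
[ 0.4399428  -0.17921336  0.02844105] [-0.42429045  0.07411986 -1.9196098 ] 0.05226944836075259
```

View pics/a3.png

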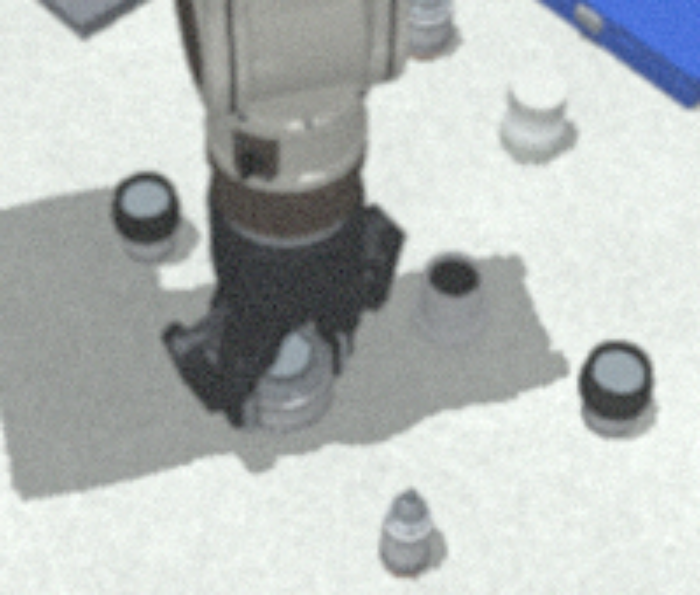

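Request:
apply_moves(
  plan=[0, 0, -0.025, 0, 0, 0, 0, 0, -0.06, 0, 0, 0, 0.02, 0.005, -0.09, 0, 0, 0, 0.05, 0.012, -0.11, 0, 0, 0, 0.08, 0.02, -0.11, 0, 0, 0, 0.11, 0.027, -0.11, 0, 0, 0, 0.14, 0.034, -0.11, 0, 0, 0, 0.17, 0.041, -0.11, 0, 0, 0, 0.2, 0.049, -0.11, 0, 0, 0, 0.23, 0.056, -0.11, 0, 0, 0, 0.26, 0.063, -0.11, 0, 0, 0, 0.28, 0.068, -0.11, 0, 0, 0],
)

```text
clock: 4.92
eef_pos: [0.5073, 0.1039, 0.1371]
tool_rot: [0.707, 0.708, 0.0, -0.0]
ft_force: [0.9, 0.2, -1.7]
grip_width: 0.0521
```

Request:
apply_moves(
  plan=[0.03, 0.007, 0, 0, 0, 0, 0.06, 0.014, 0, 0, 0, 0, 0.09, 0.022, 0, 0, 0, 0, 0.12, 0.029, 0.01, 0, 0, 0, 0.15, 0.037, 0.02, 0, 0, 0, 0.168, 0.042, 0.03, 0, 0, 0, 0.1777, 0.0435, 0.04, 0, 0, 0, 0.1777, 0.0435, 0.05, 0, 0, 0, 0.1777, 0.0435, 0.06, 0, 0, 0, 0.1777, 0.0435, 0.06, 0, 0, 0],
)

```text
clock: 5.75
eef_pos: [0.5485, 0.2765, 0.0742]
tool_rot: [0.708, 0.707, -0.003, -0.001]
ft_force: [-0.4, -1.7, -2.5]
grip_width: 0.0522
```

```bash
cat > look.py <<'E'
from h import *
import sys
n=sys.argv[1]; box=[int(a) for a in sys.argv[2:6]]; f=float(sys.argv[6])
c=snap(n); o=sensors.get_obs(); print(o["clock"],o["eef_pos"].round(4),o["ft_force"].round(1),o["grip_width"])
x0,y0,x1,y1=box
import pickle; pickle.dump(c,open("last_%s.pkl"%n,"wb"))
cv2.imwrite("pics/"+sys.argv[7]+".png",cv2.resize(cv2.convertScaleAbs(c["pixels"][y0:y1,x0:x1,::-1],alpha=1.6),None,fx=f,fy=f,interpolation=cv2.INTER_CUBIC))
E
python3 look.py side 170 80 330 230 4 b1;python3 look.py top 120 140 300 260 4 b2
```

```text
5.8 [0.5491 0.2766 0.0755] [ 0.5 -0.  -1.7] 0.05216978802700416
5.85 [0.55   0.2771 0.0767] [-0.1 -0.5 -2.7] 0.052112611359082725
```

View pics/b1.png

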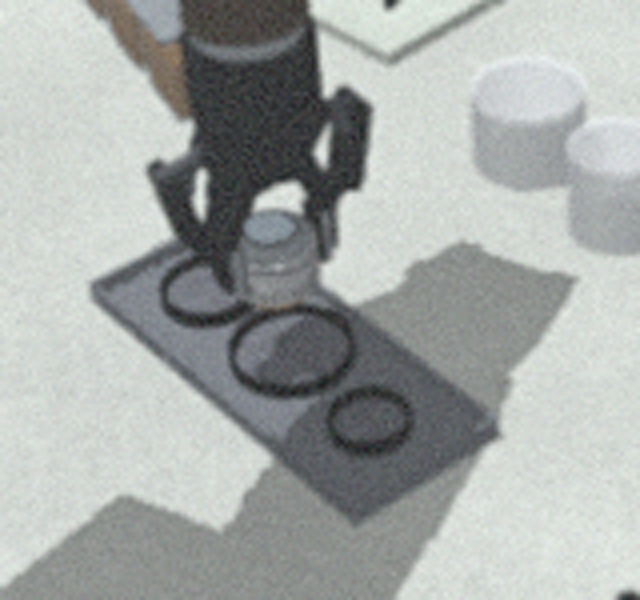

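View pics/b2.png

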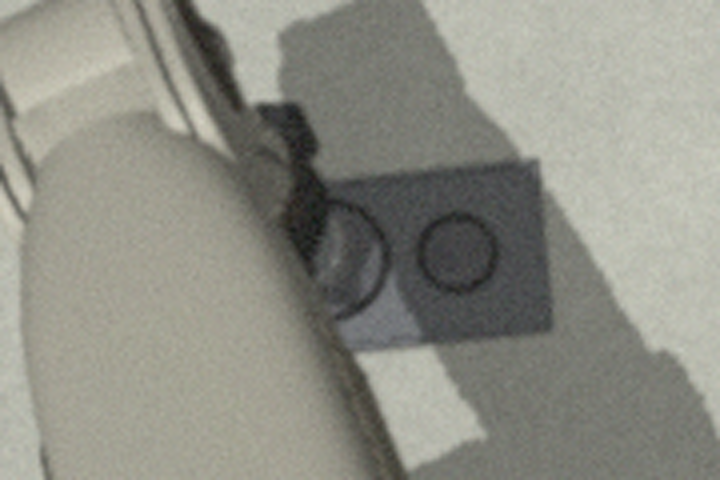

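```bash
python3 - <<'E'
from h import *
import pickle
s=pickle.load(open("last_side.pkl","rb"))
B=lambda x,y:(170+(x+.5)/4-.5,80+(y+.5)/4-.5)
print("lens",plane(s,*B(268,229),.111),"cup",plane(s,*B(292,350),.016),"smallcup",plane(s,*B(369,421),.016))
print("barrel ring",plane(s,*B(281,283),.067+.006))
E
```

```text
lens [0.54702967 0.27847341 0.111     ] cup [0.55080111 0.27559095 0.016     ] smallcup [0.55450232 0.19201354 0.016     ]
barrel ring [0.54807143 0.27285337 0.073     ]
```

Request:
apply_moves(
  plan=[0, 0, 0.01, 0, 0, 0, 0, 0, 0.025, 0, 0, 0, 0, 0, 0.04, 0, 0, 0, 0, 0, 0.048, 0, 0, 0, 0, 0, 0.053, 0, 0, 0, 0, 0, 0.056, 0, 0, 0, 0, 0, 0.056, 0, 0, 0, 0, 0, 0.056, 0, 0, 0],
)

```text
clock: 6.52
eef_pos: [0.5512, 0.279, 0.0219]
tool_rot: [0.707, 0.707, 0.001, 0.0]
ft_force: [0.5, -0.8, -2.2]
grip_width: 0.0523
```

```bash
python3 look.py side 170 80 330 230 4 b3
```

```text
6.5667 [0.5513 0.2791 0.0222] [-0.3  0.8 -0.9] 0.052061796149095306
```

View pics/b3.png

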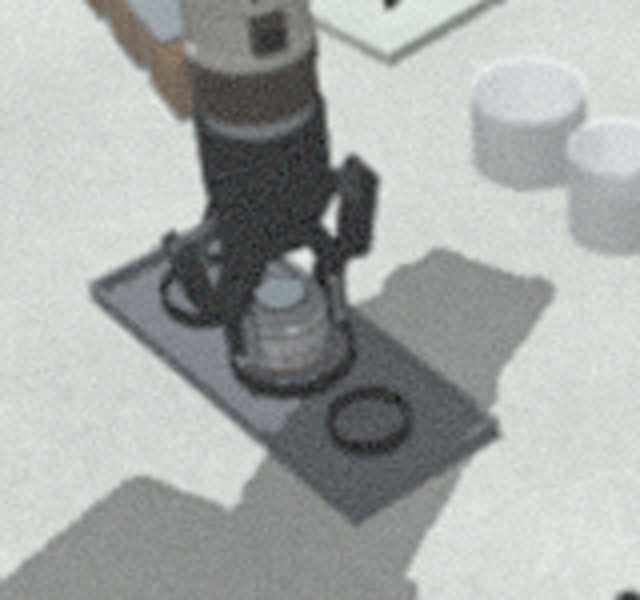

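Request:
apply_moves(
  plan=[0, 0, 0.001, 0, 0, 0, 0, 0, 0.002, 0, 0, 0, 0, 0, 0.003, 0, 0, 0, 0, 0, 0.004, 0, 0, 0, 0, 0, 0.0045, 0, 0, 0, 0, 0, 0.0045, 0, 0, 0],
)

```text
clock: 7.07
eef_pos: [0.5506, 0.2789, 0.0169]
tool_rot: [0.707, 0.707, -0.0, -0.0]
ft_force: [-0.3, 0.8, -0.8]
grip_width: 0.0521
```

Request:
apply_moves(
  plan=[0, 0, 0.0005, 0, 0, 0, 0, 0, 0.001, 0, 0, 0, 0, 0, 0.001, 0, 0, 0],
)

```text
clock: 7.32
eef_pos: [0.5506, 0.2789, 0.0168]
tool_rot: [0.707, 0.707, 0.0, 0.0]
ft_force: [-1.9, -1.3, 5.2]
grip_width: 0.0526
```

Request:
apply_moves(
  plan=[0, 0, 0, 0, 0, 0, 0, 0, 0, 0, 0, 0, 0, 0, 0, 0, 0, 0, 0, 0, 0, 0, 0, 0, 0, 0, 0, 0, 0, 0],
  grip=0.076,
)

```text
clock: 7.73
eef_pos: [0.5507, 0.2789, 0.0157]
tool_rot: [0.707, 0.707, -0.0, 0.0]
ft_force: [-0.0, -0.7, -0.2]
grip_width: 0.076
```

Request:
apply_moves(
  plan=[0, 0, -0.005, 0, 0, 0, 0, 0, -0.02, 0, 0, 0, 0, 0, -0.05, 0, 0, 0, 0, 0, -0.085, 0, 0, 0, 0, 0, -0.12, 0, 0, 0, 0, 0, -0.13, 0, 0, 0],
)

```text
clock: 8.23
eef_pos: [0.5536, 0.2803, 0.1527]
tool_rot: [0.707, 0.707, 0.005, 0.002]
ft_force: [0.2, -0.6, 0.7]
grip_width: 0.0761
```

```bash
python3 look.py side 170 80 330 230 4 b4; python3 - <<'E'
from h import *
import pickle
t=pickle.load(open("top0.pkl","rb"))
for u,v,z in((300,120,.03),(335,122,.03),(368,120,.03),(370,119,.06)): print(plane(t,u,v,z))
E
```

```text
8.2833 [0.5539 0.2805 0.1529] [0.6 1.  1.9] 0.07587710956583363
[0.77001022 0.02577881 0.03      ]
[ 0.76435797 -0.06512353  0.03      ]
[ 0.7695976  -0.15117013  0.03      ]
[ 0.76230009 -0.15234777  0.06      ]
```

View pics/b4.png

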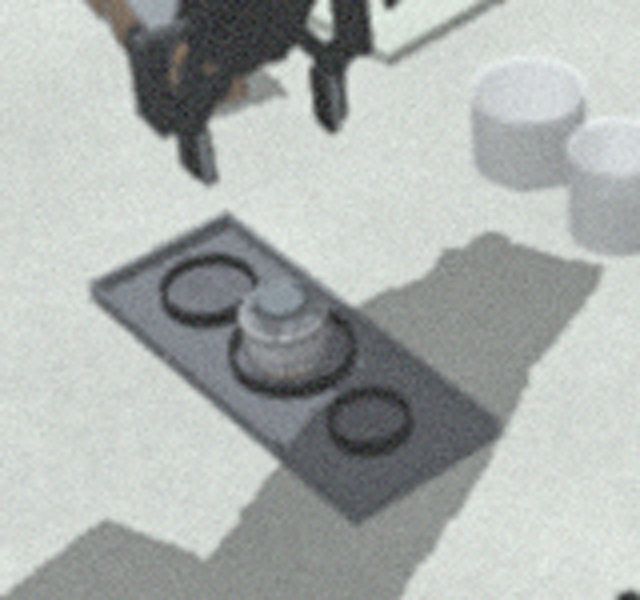

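Request:
apply_moves(
  plan=[-0.281, 0.132, 0, 0, 0, 0, -0.281, 0.132, 0, 0, 0, 0, -0.281, 0.132, 0, 0, 0, 0, -0.281, 0.132, 0, 0, 0, 0, -0.281, 0.132, 0, 0, 0, 0, -0.281, 0.132, 0, 0, 0, 0, -0.281, 0.132, 0, 0, 0, 0, -0.281, 0.132, 0, 0, 0, 0, -0.281, 0.132, 0.03, 0, 0, 0, -0.281, 0.132, 0.06, 0, 0, 0, -0.281, 0.132, 0.06, 0, 0, 0],
  grip=0.072,
)

```text
clock: 9.2
eef_pos: [0.6773, -0.0032, 0.0774]
tool_rot: [0.708, 0.706, -0.005, -0.005]
ft_force: [-2.3, 0.7, -1.5]
grip_width: 0.0721
```

```bash
python3 look.py side 270 120 430 270 4 c1
```

```text
9.25 [ 0.6784 -0.0026  0.0803] [0.7 0.  0.5] 0.07209902216067134
```

View pics/c1.png

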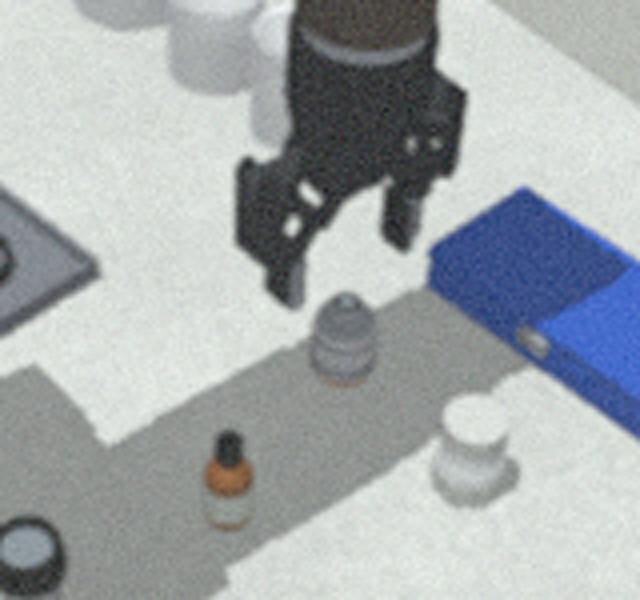

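Request:
apply_moves(
  plan=[0, 0, 0, 0, 0, 0, 0, 0, 0, 0, 0, 0, 0, 0, 0, 0, 0, 0],
)

```text
clock: 9.5
eef_pos: [0.684, -0.0016, 0.0883]
tool_rot: [0.707, 0.707, 0.001, 0.001]
ft_force: [0.2, 0.0, -0.2]
grip_width: 0.0716
```

```bash
python3 look.py side 270 120 430 270 4 c1
```

```text
9.55 [ 0.684  -0.0017  0.0882] [-0.2 -0.4 -0.1] 0.07191683650287312
```

View pics/c1.png

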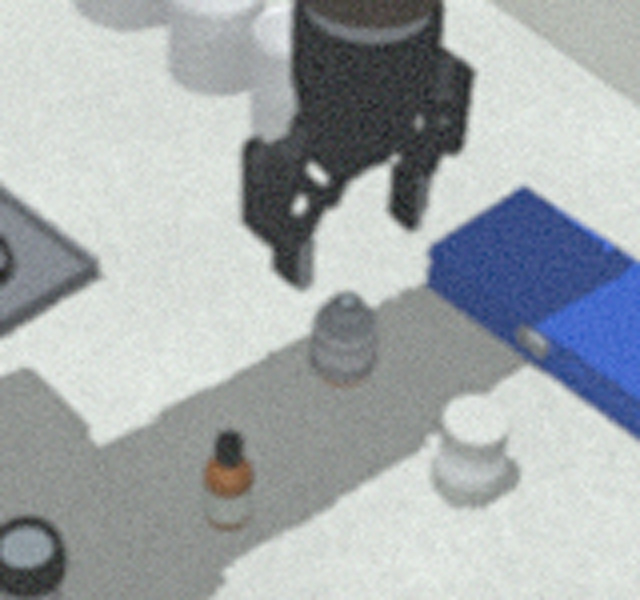

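```bash
python3 - <<'E'
from h import *
import pickle
s=pickle.load(open("last_side.pkl","rb"))
B=lambda x,y:(270+(x+.5)/4-.5,120+(y+.5)/4-.5)
print("nose",plane(s,*B(346,301),.054),"base",plane(s,*B(343,371),.003),"tip",plane(s,*B(303,284),.094),plane(s,*B(413,224),.094))
E
```

```text
nose [0.68730222 0.00147968 0.054     ] base [ 0.68457938 -0.00366997  0.003     ] tip [ 0.64894104 -0.0046436   0.094     ] [ 0.72846631 -0.00382851  0.094     ]
```

Request:
apply_moves(
  plan=[0.0015, 0.002, 0.015, 0, 0, 0, 0.0015, 0.002, 0.035, 0, 0, 0, 0.0015, 0.002, 0.055, 0, 0, 0, 0.0015, 0.002, 0.068, 0, 0, 0, 0.0015, 0.002, 0.075, 0, 0, 0, 0.0015, 0.002, 0.078, 0, 0, 0, 0.0015, 0.002, 0.078, 0, 0, 0, 0.0015, 0.002, 0.078, 0, 0, 0],
)

```text
clock: 10.22
eef_pos: [0.6855, -0.0006, 0.0092]
tool_rot: [0.707, 0.707, 0.001, 0.001]
ft_force: [-0.1, -0.9, -0.8]
grip_width: 0.072
```

Request:
apply_moves(
  plan=[0, 0, 0, 0, 0, 0, 0, 0, 0, 0, 0, 0, 0, 0, 0, 0, 0, 0, 0, 0, 0, 0, 0, 0, 0, 0, 0, 0, 0, 0, 0, 0, 0, 0, 0, 0, 0, 0, 0, 0, 0, 0, 0, 0, 0, 0, 0, 0],
  grip=0.02,
)

```text
clock: 10.88
eef_pos: [0.6857, -0.0007, 0.0093]
tool_rot: [0.707, 0.707, 0.001, 0.001]
ft_force: [0.8, -1.2, 6.2]
grip_width: 0.0366
```

Request:
apply_moves(
  plan=[0, 0, -0.002, 0, 0, 0, 0, 0, -0.006, 0, 0, 0, 0, 0, -0.012, 0, 0, 0, 0, 0, -0.02, 0, 0, 0, 0, 0, -0.02, 0, 0, 0],
)

```text
clock: 11.3
eef_pos: [0.6857, -0.0007, 0.0297]
tool_rot: [0.707, 0.707, 0.001, 0.001]
ft_force: [0.7, 0.1, -1.1]
grip_width: 0.0368
```

```bash
python3 look.py side 270 120 430 270 4 c2
```

```text
11.35 [ 0.6856 -0.0007  0.0292] [-0.1  0.  -1.9] 0.03637864335166489
```

View pics/c2.png

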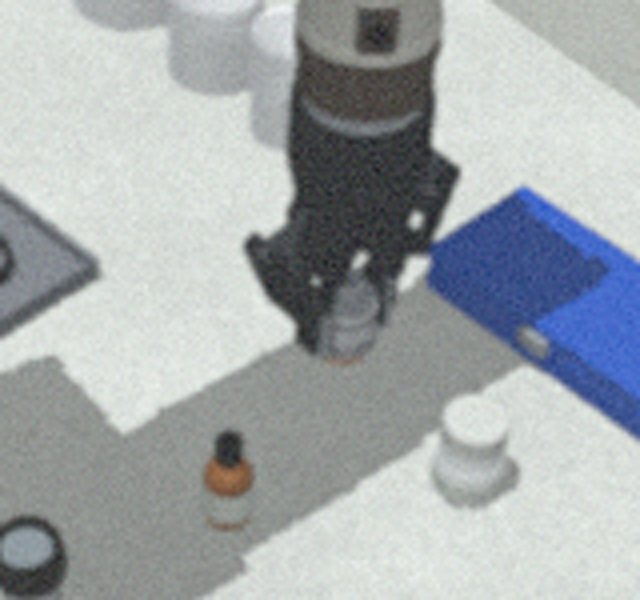

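Request:
apply_moves(
  plan=[0, 0, -0.03, 0, 0, 0, 0, 0, -0.065, 0, 0, 0, 0.02, -0.008, -0.09, 0, 0, 0, 0.05, -0.02, -0.1, 0, 0, 0, 0.08, -0.032, -0.1, 0, 0, 0, 0.11, -0.045, -0.1, 0, 0, 0, 0.14, -0.057, -0.1, 0, 0, 0, 0.17, -0.069, -0.1, 0, 0, 0, 0.2, -0.081, -0.1, 0, 0, 0, 0.23, -0.093, -0.1, 0, 0, 0, 0.26, -0.106, -0.1, 0, 0, 0, 0.28, -0.114, -0.1, 0, 0, 0],
)

```text
clock: 12.35
eef_pos: [0.5689, 0.2822, 0.1277]
tool_rot: [0.706, 0.708, 0.0, -0.001]
ft_force: [0.2, 0.5, -1.1]
grip_width: 0.0364
```

Request:
apply_moves(
  plan=[0.03, -0.012, 0, 0, 0, 0, 0.06, -0.024, 0, 0, 0, 0, 0.075, -0.03, 0, 0, 0, 0, 0.0817, -0.033, 0, 0, 0, 0, 0.0817, -0.033, 0.01, 0, 0, 0, 0.0817, -0.033, 0.03, 0, 0, 0, 0.0817, -0.033, 0.05, 0, 0, 0, 0.0817, -0.033, 0.06, 0, 0, 0, 0.0817, -0.033, 0.06, 0, 0, 0, 0.0817, -0.033, 0.06, 0, 0, 0],
)

```text
clock: 13.18
eef_pos: [0.5378, 0.3594, 0.0669]
tool_rot: [0.708, 0.706, -0.001, -0.0]
ft_force: [1.0, 0.8, -0.3]
grip_width: 0.0366
```

```bash
python3 look.py side 170 60 330 210 4 c3
```

```text
13.2333 [0.5385 0.3603 0.0682] [ 0.2 -0.4 -2.7] 0.036778470545706744
```

View pics/c3.png

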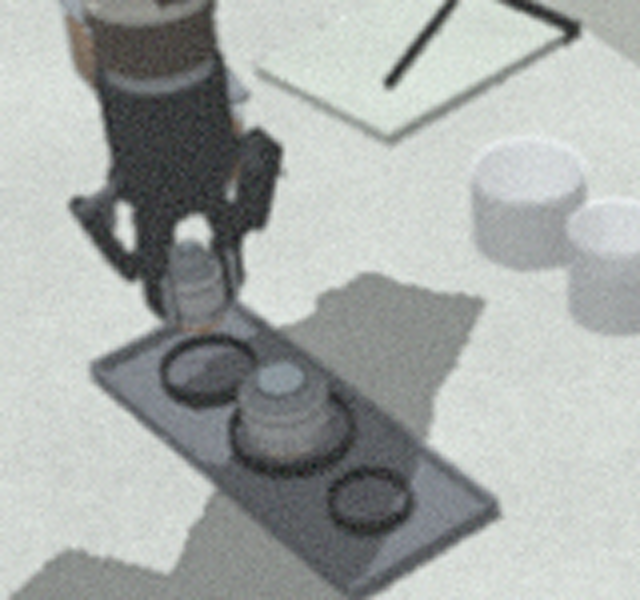

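```bash
python3 - <<'E'
from h import *
import pickle
s=pickle.load(open("last_side.pkl","rb"))
B=lambda x,y:(170+(x+.5)/4-.5,60+(y+.5)/4-.5)
print("cup",plane(s,*B(209,371),.016),"foot",plane(s,*B(198,322),.062),"nose",plane(s,*B(193,246),.113))
print("wide lens",plane(s,*B(281,379),.052))
E
```

```text
cup [0.53762179 0.35762482 0.016     ] foot [0.53305548 0.35155352 0.062     ] nose [0.54092675 0.35833206 0.113     ]
wide lens [0.55155663 0.28296306 0.052     ]
```

Request:
apply_moves(
  plan=[0, 0, 0.01, 0, 0, 0, 0, 0, 0.025, 0, 0, 0, 0, 0, 0.037, 0, 0, 0, 0, 0, 0.043, 0, 0, 0, 0, 0, 0.046, 0, 0, 0, 0, 0, 0.048, 0, 0, 0, 0, 0, 0.048, 0, 0, 0, 0, 0, 0.048, 0, 0, 0],
)

```text
clock: 13.9
eef_pos: [0.5381, 0.3614, 0.0204]
tool_rot: [0.707, 0.707, 0.001, 0.0]
ft_force: [0.8, -0.4, -1.4]
grip_width: 0.0365
```

Request:
apply_moves(
  plan=[0, 0, 0.0007, 0, 0, 0, 0, 0, 0.0015, 0, 0, 0, 0, 0, 0.002, 0, 0, 0, 0, 0, 0.002, 0, 0, 0],
)

```text
clock: 14.23
eef_pos: [0.5377, 0.3611, 0.0179]
tool_rot: [0.707, 0.707, 0.0, 0.0]
ft_force: [-0.1, -0.2, -1.0]
grip_width: 0.0362
```

Request:
apply_moves(
  plan=[0, 0, 0.0005, 0, 0, 0, 0, 0, 0.001, 0, 0, 0, 0, 0, 0.001, 0, 0, 0],
)

```text
clock: 14.48
eef_pos: [0.5378, 0.3612, 0.0174]
tool_rot: [0.707, 0.707, 0.0, 0.0]
ft_force: [-0.8, -0.5, 1.7]
grip_width: 0.0363
```

Contact. Release and lift.

Request:
apply_moves(
  plan=[0, 0, 0, 0, 0, 0, 0, 0, 0, 0, 0, 0, 0, 0, 0, 0, 0, 0, 0, 0, 0, 0, 0, 0, 0, 0, 0, 0, 0, 0, 0, 0, 0, 0, 0, 0],
  grip=0.062,
)

```text
clock: 14.98
eef_pos: [0.5377, 0.3611, 0.0167]
tool_rot: [0.707, 0.707, -0.0, -0.0]
ft_force: [0.1, -0.2, 0.3]
grip_width: 0.0619
```

Request:
apply_moves(
  plan=[0, 0, -0.005, 0, 0, 0, 0, 0, -0.02, 0, 0, 0, 0, 0, -0.05, 0, 0, 0, 0, 0, -0.085, 0, 0, 0, 0, 0, -0.12, 0, 0, 0, 0, 0, -0.13, 0, 0, 0],
)

```text
clock: 15.48
eef_pos: [0.5404, 0.3629, 0.1541]
tool_rot: [0.707, 0.707, 0.005, 0.001]
ft_force: [1.3, 1.2, 1.9]
grip_width: 0.062
```

```bash
python3 look.py side 170 60 330 210 4 c4
```

```text
15.5333 [0.5407 0.3631 0.1543] [0.2 1.1 1.4] 0.06190558158362261
```

View pics/c4.png

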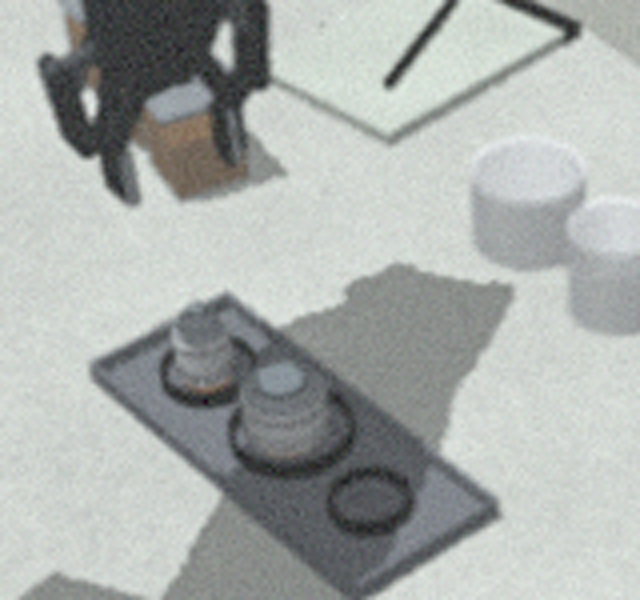

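Request:
apply_moves(
  plan=[-0.38, -0.055, 0, 0, 0, 0, -0.38, -0.055, 0, 0, 0, 0, -0.38, -0.055, 0, 0, 0, 0, -0.38, -0.055, 0, 0, 0, 0, -0.38, -0.055, 0, 0, 0, 0, -0.38, -0.055, 0, 0, 0, 0, -0.38, -0.055, 0, 0, 0, 0, -0.38, -0.055, 0, 0, 0, 0, -0.38, -0.055, 0, 0, 0, 0, -0.38, -0.055, 0, 0, 0, 0],
)

```text
clock: 16.37
eef_pos: [0.4805, -0.0239, 0.1462]
tool_rot: [0.709, 0.705, -0.002, 0.0]
ft_force: [-0.0, -0.4, 0.3]
grip_width: 0.062
```

Request:
apply_moves(
  plan=[-0.2635, -0.0435, 0, 0, 0, 0, -0.2635, -0.0435, 0, 0, 0, 0, -0.2635, -0.0435, 0, 0, 0, 0, -0.2635, -0.0435, 0, 0, 0, 0, -0.2635, -0.0435, 0, 0, 0, 0, -0.2635, -0.0435, 0, 0, 0, 0, -0.2635, -0.0435, 0, 0, 0, 0, -0.2635, -0.0435, 0.02, 0, 0, 0, -0.2635, -0.0435, 0.04, 0, 0, 0, -0.2635, -0.0435, 0.04, 0, 0, 0, -0.2635, -0.0435, 0.04, 0, 0, 0, -0.2635, -0.0435, 0.04, 0, 0, 0],
)

```text
clock: 17.37
eef_pos: [0.4393, -0.282, 0.1072]
tool_rot: [0.707, 0.707, 0.0, -0.0]
ft_force: [0.4, -0.0, 0.6]
grip_width: 0.0617
```

```bash
python3 look.py side 260 230 430 390 4 d1
```

```text
17.4167 [ 0.4398 -0.2823  0.1078] [-0.1 -0.2  0.1] 0.062043705743199985
```

View pics/d1.png

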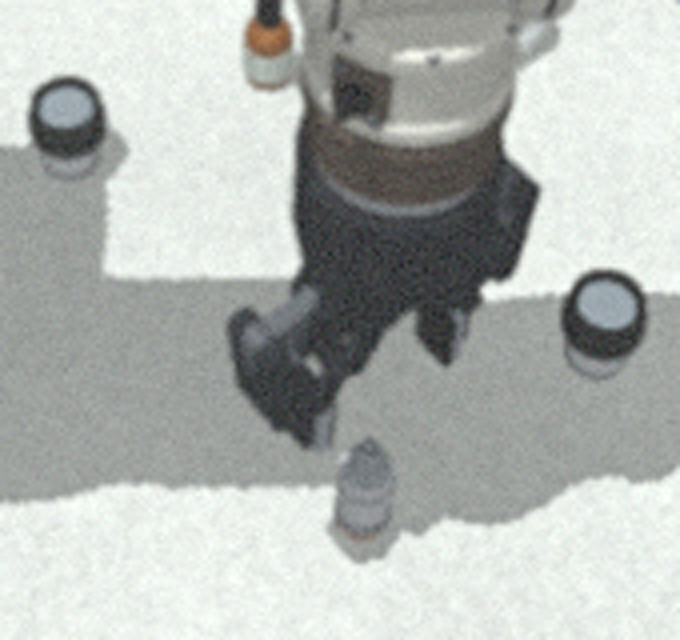

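Request:
apply_moves(
  plan=[0, 0, 0.02, 0, 0, 0, 0, 0, 0.045, 0, 0, 0, 0, 0, 0.068, 0, 0, 0, 0, 0, 0.083, 0, 0, 0, 0, 0, 0.092, 0, 0, 0, 0, 0, 0.0965, 0, 0, 0, 0, 0, 0.0965, 0, 0, 0, 0, 0, 0.0965, 0, 0, 0],
)

```text
clock: 18.08
eef_pos: [0.4399, -0.2827, 0.0113]
tool_rot: [0.707, 0.707, 0.0, 0.001]
ft_force: [0.0, -0.8, 1.1]
grip_width: 0.062
```

```bash
python3 look.py side 260 230 430 390 4 d2
```

```text
18.1333 [ 0.44   -0.2829  0.0116] [ 0.4  0.7 -0.2] 0.06221034183114567
```

View pics/d2.png

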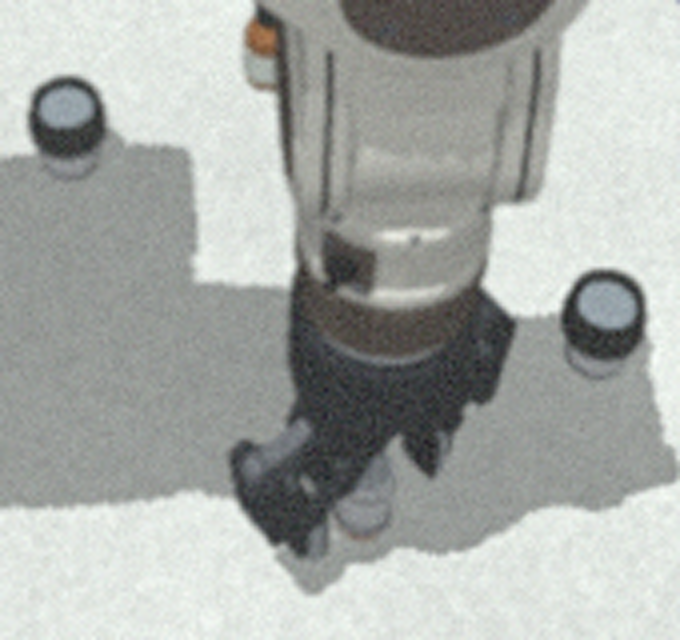

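Request:
apply_moves(
  plan=[0, 0, 0, 0, 0, 0, 0, 0, 0, 0, 0, 0, 0, 0, 0, 0, 0, 0, 0, 0, 0, 0, 0, 0, 0, 0, 0, 0, 0, 0, 0, 0, 0, 0, 0, 0, 0, 0, 0, 0, 0, 0, 0, 0, 0, 0, 0, 0],
  grip=0.01,
)

```text
clock: 18.8
eef_pos: [0.4395, -0.2827, 0.0112]
tool_rot: [0.707, 0.707, 0.0, 0.001]
ft_force: [-0.9, -0.0, 6.4]
grip_width: 0.0245
```

Request:
apply_moves(
  plan=[0, 0, -0.002, 0, 0, 0, 0, 0, -0.006, 0, 0, 0, 0, 0, -0.012, 0, 0, 0, 0, 0, -0.02, 0, 0, 0, 0, 0, -0.02, 0, 0, 0],
)

```text
clock: 19.22
eef_pos: [0.44, -0.283, 0.032]
tool_rot: [0.707, 0.707, 0.0, 0.001]
ft_force: [-0.6, -0.6, -1.8]
grip_width: 0.025
```

```bash
python3 look.py side 260 230 430 390 4 d3
```

```text
19.2667 [ 0.4398 -0.283   0.0315] [ 0.6 -0.2 -1.2] 0.02445284852713593
```

View pics/d3.png

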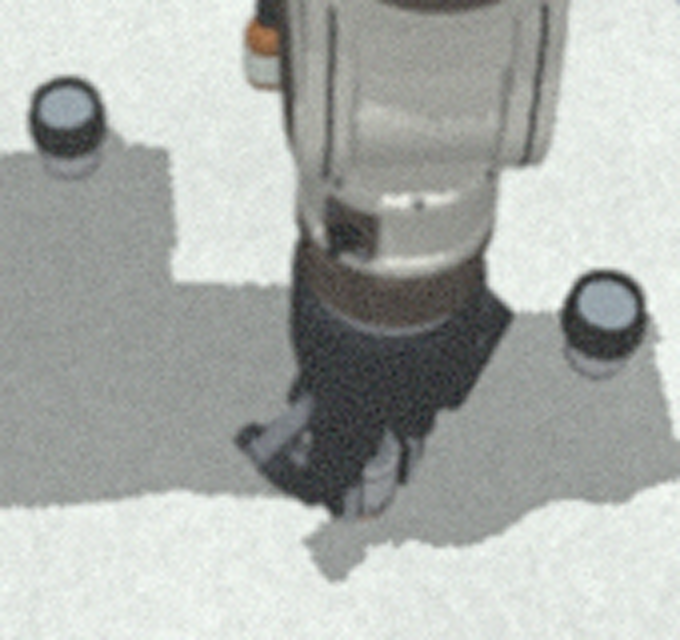

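Request:
apply_moves(
  plan=[0, 0, -0.03, 0, 0, 0, 0, 0, -0.065, 0, 0, 0, 0.02, 0.005, -0.09, 0, 0, 0, 0.05, 0.012, -0.11, 0, 0, 0, 0.08, 0.02, -0.11, 0, 0, 0, 0.11, 0.027, -0.11, 0, 0, 0, 0.14, 0.034, -0.11, 0, 0, 0, 0.17, 0.041, -0.11, 0, 0, 0, 0.2, 0.049, -0.11, 0, 0, 0, 0.23, 0.056, -0.11, 0, 0, 0, 0.26, 0.063, -0.11, 0, 0, 0, 0.29, 0.07, -0.11, 0, 0, 0],
)

```text
clock: 20.27
eef_pos: [0.509, 0.0091, 0.1403]
tool_rot: [0.707, 0.707, -0.0, -0.0]
ft_force: [0.3, 0.0, -1.6]
grip_width: 0.0245
```

Request:
apply_moves(
  plan=[0.03, 0.007, 0, 0, 0, 0, 0.06, 0.014, 0, 0, 0, 0, 0.09, 0.022, 0, 0, 0, 0, 0.12, 0.03, 0, 0, 0, 0, 0.15, 0.037, 0, 0, 0, 0, 0.175, 0.044, 0, 0, 0, 0, 0.1865, 0.046, 0.01, 0, 0, 0, 0.1865, 0.046, 0.03, 0, 0, 0, 0.1865, 0.046, 0.05, 0, 0, 0, 0.1865, 0.046, 0.06, 0, 0, 0, 0.1865, 0.046, 0.06, 0, 0, 0, 0.1865, 0.046, 0.06, 0, 0, 0],
)

```text
clock: 21.27
eef_pos: [0.5544, 0.1933, 0.0796]
tool_rot: [0.708, 0.707, -0.001, -0.0]
ft_force: [-0.0, 0.4, -1.9]
grip_width: 0.0246
```

```bash
python3 look.py side 180 80 340 230 4 d4
```

```text
21.3167 [0.5554 0.1936 0.0807] [ 0.   0.3 -1.2] 0.024491267714189004
```

View pics/d4.png

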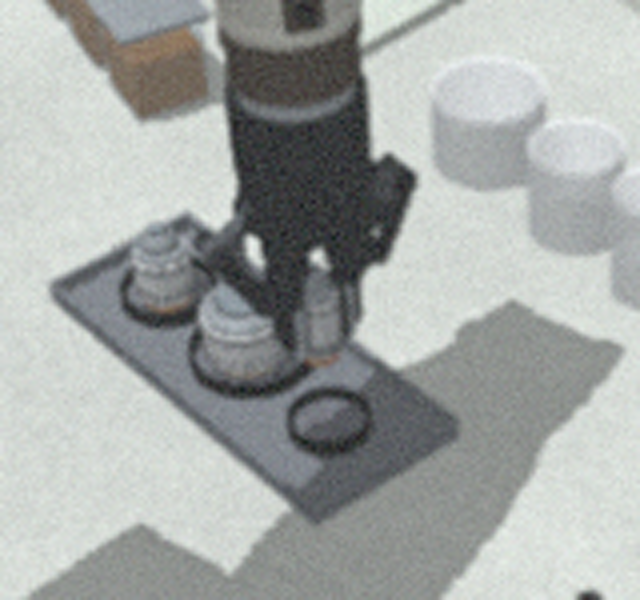

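Request:
apply_moves(
  plan=[0, 0, 0.01, 0, 0, 0, 0, 0, 0.025, 0, 0, 0, 0, 0, 0.04, 0, 0, 0, 0, 0, 0.05, 0, 0, 0, 0, 0, 0.055, 0, 0, 0, 0, 0, 0.058, 0, 0, 0, 0, 0, 0.058, 0, 0, 0, 0, 0, 0.058, 0, 0, 0],
)

```text
clock: 21.98
eef_pos: [0.5557, 0.1942, 0.0229]
tool_rot: [0.707, 0.707, 0.0, 0.0]
ft_force: [-0.6, 0.2, -1.3]
grip_width: 0.0248
```

```bash
python3 look.py side 180 80 340 230 4 d5
```

```text
22.0333 [0.5559 0.1943 0.0231] [ 0.  -0.3 -1.6] 0.024869512034288492
```

View pics/d5.png

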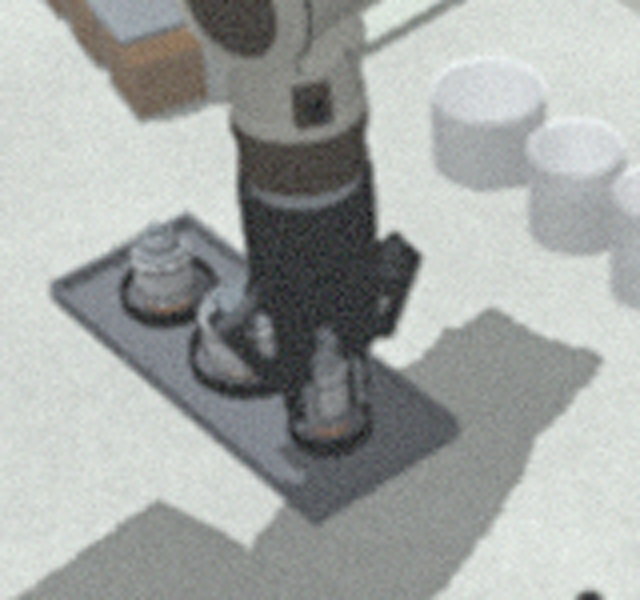

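Request:
apply_moves(
  plan=[0, 0, 0.001, 0, 0, 0, 0, 0, 0.002, 0, 0, 0, 0, 0, 0.003, 0, 0, 0, 0, 0, 0.003, 0, 0, 0, 0, 0, 0.003, 0, 0, 0],
)

```text
clock: 22.45
eef_pos: [0.5551, 0.1941, 0.0193]
tool_rot: [0.707, 0.707, -0.0, -0.0]
ft_force: [-0.1, 0.6, -1.0]
grip_width: 0.0247
```

Request:
apply_moves(
  plan=[0, 0, 0.0005, 0, 0, 0, 0, 0, 0.001, 0, 0, 0, 0, 0, 0.001, 0, 0, 0],
)

```text
clock: 22.7
eef_pos: [0.5552, 0.1941, 0.0193]
tool_rot: [0.707, 0.707, 0.0, 0.0]
ft_force: [-2.6, -0.4, 5.6]
grip_width: 0.0247
```

Request:
apply_moves(
  plan=[0, 0, 0, 0, 0, 0, 0, 0, 0, 0, 0, 0, 0, 0, 0, 0, 0, 0, 0, 0, 0, 0, 0, 0, 0, 0, 0, 0, 0, 0, 0, 0, 0, 0, 0, 0],
  grip=0.052,
)

```text
clock: 23.2
eef_pos: [0.5551, 0.1941, 0.0182]
tool_rot: [0.707, 0.707, -0.0, -0.0]
ft_force: [1.0, -0.5, -0.8]
grip_width: 0.0522
```

Request:
apply_moves(
  plan=[0, 0, -0.005, 0, 0, 0, 0, 0, -0.02, 0, 0, 0, 0, 0, -0.05, 0, 0, 0, 0, 0, -0.085, 0, 0, 0, 0, 0, -0.12, 0, 0, 0, 0, 0, -0.15, 0, 0, 0, 0, 0, -0.15, 0, 0, 0],
)

```text
clock: 23.78
eef_pos: [0.5591, 0.1955, 0.1765]
tool_rot: [0.707, 0.707, 0.006, 0.003]
ft_force: [2.1, -0.4, 0.8]
grip_width: 0.052
```

Request:
apply_moves(
  plan=[-0.12, -0.15, 0, 0, 0, 0, -0.12, -0.15, 0, 0, 0, 0, -0.12, -0.15, 0, 0, 0, 0, -0.12, -0.15, 0, 0, 0, 0, -0.12, -0.15, 0, 0, 0, 0, -0.12, -0.15, 0, 0, 0, 0, -0.12, -0.15, 0, 0, 0, 0, -0.12, -0.15, 0, 0, 0, 0, -0.12, -0.15, 0, 0, 0, 0],
)

```text
clock: 24.53
eef_pos: [0.4064, 0.0747, 0.1687]
tool_rot: [0.707, 0.707, 0.001, 0.0]
ft_force: [0.0, 0.5, 0.3]
grip_width: 0.0517
```

```bash
python3 look.py side 170 100 440 370 2.2 e1; python3 look.py top 130 130 450 270 2.4 e2
```

```text
24.5833 [0.4063 0.0748 0.1685] [ 0.8  0.  -0.1] 0.05182912871235279
24.6333 [0.4061 0.0748 0.1683] [-0.5 -0.5 -0.3] 0.05186931042013906
```

View pics/e1.png

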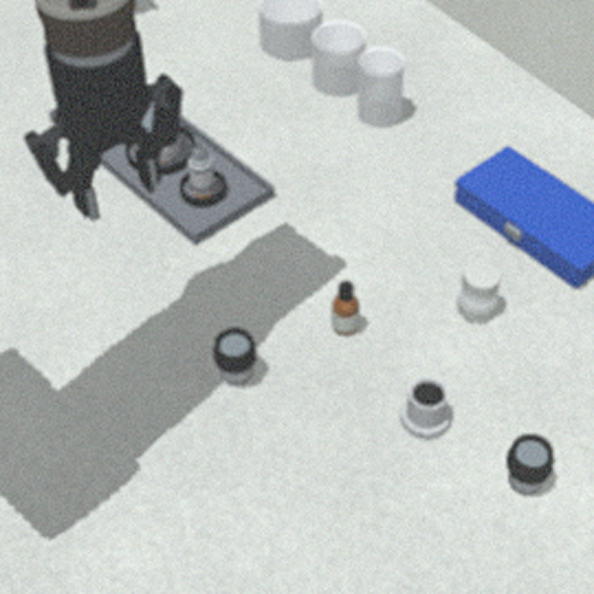

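View pics/e2.png

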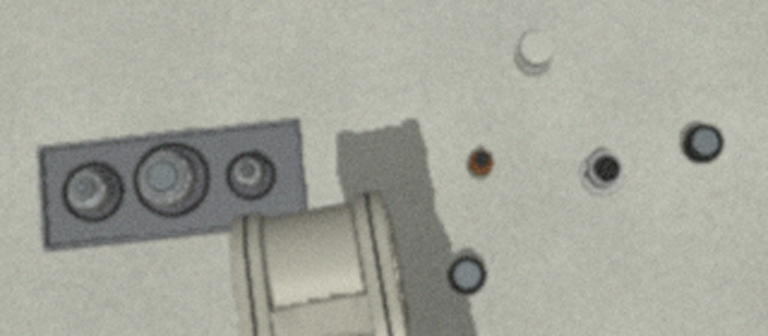

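```bash
python3 - <<'E'
from h import *
import pickle
t=pickle.load(open("last_top.pkl","rb")); t0=pickle.load(open("top0.pkl","rb"))
B=lambda x,y:(130+(x+.5)/2.4-.5,130+(y+.5)/2.4-.5)
for n,p,z,c in(("wide",(162,177),.052,(.5515,.2785)),("med",(87,188),.062,(.5385,.361)),("slim",(248,171),.074,(.5555,.194))):
    q=plane(t,*B(*p),z)[:2]; print(n,q,np.linalg.norm(q-c))
d=cv2.absdiff(t["pixels"],t0["pixels"]).max(2)
for n,(u,v) in dict(eyA=(325,244),eyB=(423,189),ad=(381,200)).items(): print(n,np.percentile(d[v-11:v+12,u-11:u+12],[50,95]))
print(bot.job_done())
E
```

```text
wide [0.54836483 0.28087613] 0.003933867190624552
med [0.53576432 0.35508887] 0.006513484262674242
slim [0.55067072 0.18905108] 0.006914746978951889
eyA [ 5. 41.]
eyB [3. 8.]
ad [3. 7.]
the job is handed in; nothing more can be done
None
```

All three objectives were moved into their matching cups: wide in the largest, medium in the middle one, slim in the smallest. I set each one down until I felt contact, then released it and moved the arm clear. The job was handed in at about 25 s of the 96 s allowed; the system reports no verdict.

**Position in the cups:** The final top picture shows all three objectives upright inside their cups. Measured from hand-picked nose positions, they sit about 4 mm (wide), 6.5 mm (medium) and 7 mm (slim) from the cup centres, against the 13 mm limit. At release, the gripper position put the medium and slim within about 1 mm of their cup centres. I did not resolve that difference; pixel picking and the calibration probably account for it.

**Height:** I did not measure the final heights directly. The contact forces (a few newtons) came at about the heights expected for the cup floors.

**Left alone:** The second eyepiece and the camera adapter look unchanged between the first and last top pictures. The first eyepiece stands where it was, but its patch of the picture does differ somewhat. I put that down to the arm's shadow now falling beside it, though I did not confirm that separately.

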